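# Third hand at the sieve shaker: hold the clamp yoke down for the nuts

## Robot

A 7-joint arm with a two-finger parallel gripper is mounted at the origin on the work surface. World frame = base frame: x ahead of the robot, y to its left, z up, the work surface at z = 0. Lengths are in m, angles in rad, forces in N, time in s.
With the tool pointing down it reaches from about 0.4 to 0.875 m from the base axis. Payload 4.4 kg.
Tool frame: the origin (TCP) lies at the very end of the fingers, on their centre line; the grasp point (between the pads) lies arm.pinch_z behind it (arm.pinch_z is the distance from the TCP to the grasp point, in m); z points along the fingers, y is the line along which they close (so a half turn about z gives the same grasp; the last joint's range is limited). The gripper opens to 85 mm and grips with 20 to 120 N. Pads are 22 mm wide; open, the fingers measure 114 mm over their backs; the gripper's body (76 mm by 85 mm) begins 54 mm behind the grasp point. The pads swing forward as they close: fully open they stand 13 mm farther back than shut.
Start: joints at [-1.282, 0.628, 0.038, 1.517, -0.027, 0.996, -0.02], TCP at [0.226, 0.61, 0.231] pointing down, gripper open.
Joint ranges: [-3.06, 3.06], [-0.37, 2.12], [-1.25, 1.32], [0.18, 2.47], [-1.1, 4.24], [0.23, 1.98], [-2.94, 2.94]. Speed limits (rad/s): [2.57, 2.57, 3.14, 3.14, 3.14, 3.14, 3.14].

## Interface

Orientations are given as a rotation vector (axis times angle).
In Python, from bench import readout, vision, order, arm gives the robot as it stands. The module is installed in compiled form; this text tells all that it offers.
- The arm moves only by the shell command python3 -m crank 'ROWS' [OPENING] [FORCE]. ROWS is text: rows parted by semicolons, each of 4 numbers parted by spaces: the shift along the tool's x, y, z in cm, then the turn about the tool's z in rad. A call has 1 to 12 rows; each row is the pose to reach, as a shift and turn from the pose commanded when the call began, along the tool's axes at that moment; what a row does not reach only later rows make up. A row lasts 1/8 s, in which the tool goes at most 62.5 mm and 10.7 degrees, less where a joint would pass 70% of its speed; a pose out of reach is approached as far as the arm can. A call with a gripper value outside its range is refused whole. OPENING is the closure, from 0 (fully open) to 1 (shut), set as the call begins (- or left out, the last holds). The fingers move at their own pace and stop on an object; FORCE is the grip in N (left out, the last holds). Time passes only in rows, so rows that repeat a pose let the fingers close. It gives the time, the measured TCP pose, the force, the opening and the grip force at its end, in the units of the state.
- readout.get_state(): the state, without advancing time (a new reading comes with each control period).
- vision.read_camera(name): name is "scene" or "side" or "wrist"; returns (picture, depth): 420x560x3 uint8, blue, green, red; 420x560 float32, m along the optical axis (not along the pixel's ray), 0 where there is no reading.
- vision.camera_info(name): a dict with "mtx" (3x3 intrinsics, pixels), "xyz" and "attitude" of the camera in the world; the wrist camera has in their place "T_tool_cam" (4x4, takes a point from camera to tool coordinates, whose origin is the TCP and whose axes are the flange's). Camera axes: x right, y up, looking along -z (the intrinsics and any distortion apply to the point x, -y, -z); pixel columns grow to the right and rows downward; lengths in m; the calibration is good to about 2 mm. A picture is of the moment at which its call begins: read the wrist's pose just before it. camera_info takes no time and is no camera call.
- order.hand_in(): hands the job in; it is judged then, once.
The state is a dict: "time": time; "joint_pos": joint angles; "qd": joint speeds; "joint_efforts": joint torques, N m; "position": TCP position; "tcp_rot": TCP orientation; "ft_force": force on the tool from outside, world axes, zero at the start; "wrist_torque": the same for the moment, N m; "gripper_width": finger opening in m; "grip_force": force on a finger pad.
Only numpy, scipy, OpenCV 4.12 (cv2) and the standard library are available. Lean on these libraries where they do the work, as an engineer would, in place of code of your own. Each camera call takes 0.05 s, during which the arm holds its last target. There are 200 camera calls.

## Task

Take the clamp yoke by its grip, slide its two eyes down over the two studs of the sieve shaker and press its spring foot level on the lid of the sieve stack with a steady 13 newtons, give or take 3, so that a colleague can run the clamp nuts down. Do not slam it on the lid, leave everything else on the bench where it is, and finish while still gripping the yoke and pressing it down: do not let go.

Things in the scene. Friction and masses are not known exactly. Their poses are not given: they have to be found in the camera images.
- shaker: small white laboratory sieve shaker, fixed to the bench, body 200 (x) x 190 (y) mm, control panel on its -x side; origin at the centre of its underside on the bench, z up. On it stands a 100 mm diameter stack of collecting pan, two sieves and lid, between two upright studs
- lid: flat steel lid on top of the sieve stack, 107 mm diameter, does not move; origin at the centre of its top face, 178 mm above the bench, midway between the two studs
- rod_left (a point): tip of the upright threaded steel stud at the shaker's y = +70 mm: 10 mm diameter, tapered over its last 3 mm, tip 240 mm above the bench and 62 mm above the lid
- rod_right (a point): tip of the other, identical stud at the shaker's y = -70 mm
- yoke: clamp yoke, 0.27 to 0.40 kg, standing on its round foot on the bench; fits either way round. Origin: centre of the foot's underside with its spring relaxed; y along the bar, z up. Aluminium bar 26 mm wide, 173 mm long, z = 30 to 40 mm, an eye at each end. Black grip on its middle: 30 mm (x) by 46 mm (y), z = 40 to 82 mm, taken across its 30 mm. Foot 56 mm diameter, 8 mm thick
- eye_left (a point): centre of the yoke's eye at its y = +70 mm, z = 35 mm: through hole of 15 mm, 33 mm outside diameter, 10 mm thick
- eye_right (a point): centre of the other, identical eye at the yoke's y = -70 mm, z = 35 mm
- foot (a joint): how far the yoke's foot is pushed up towards the bar against its spring, in m: 0 relaxed, 0.014 at its stop. The foot then presses with 5.0 N plus 1.2 N per mm of this travel (13 N at 6.7 mm); the yoke's own weight does not move it
- nut_a: knurled steel clamp nut, 26 mm diameter, 16 mm high, lying on the bench for the colleague; origin at the centre of its underside
- nut_b: the second, identical clamp nut
- sieve_brush: wooden-handled sieve brush, 130 mm long, lying on the bench along its x
- spatula: lab spatula with a round blue handle and a narrow steel blade, 120 mm long, 16 mm wide, 12 mm high, lying on the bench along its x; origin under its middle
- bowl_a: stainless bowl, 110 mm across, 42 mm high; origin at the centre of its underside
- bowl_b: second, identical bowl
- spare_sieve: spare 100 mm test sieve, 28 mm high, lying on the bench; origin at the centre of its underside
- jar: white jar with blue cap, 68 mm diameter, 95 mm high; origin at the centre of its underside
Not all that is in view belongs to the job. Of the things that look like the yoke, take the one that is nearest to the robot's base at the start.

How it is judged:
On the way, in this order (a step that is already met when the one before it is completed fails the run):
1. both eyes of the yoke are down over the two studs (horizontal distance between yoke and lid below 0.006 m and angle between the y axis of yoke and the y axis of shaker, either way round below 0.07 rad and angle between yoke's own z axis and vertical below 0.07 rad and z of yoke in the frame of shaker below 0.204 m), for 0.02 s.
2. the yoke is held on the lid with 10 to 16 N (horizontal distance between yoke and lid below 0.006 m and angle between the y axis of yoke and the y axis of shaker, either way round below 0.07 rad and angle between yoke's own z axis and vertical below 0.07 rad and contact force between yoke and lid between 10 and 16 N and contact force between the fingers and yoke above 2 N), for 0.1 s.
At the end, for the whole second after the job is handed in: The yoke sits with both eyes over the studs (within 6 mm of centred on the lid, within 0.07 rad of the line of the studs and of level), still, its foot pressing on the lid with 10 to 16 N, still gripped by the fingers, through the last second; the other things on the bench have not moved by 30 mm (all of step 2 and z of yoke in the frame of shaker below 0.18 m and linear speed of yoke below 0.01 m/s and distance of each of nut_a, nut_b, sieve_brush, spatula, bowl_a, bowl_b, spare_sieve, jar from where it was at the start of the episode below 0.03 m); the arm keeps its last pose, push and grip.
It fails at once if the yoke is slammed or forced on the lid (over 35 N) (contact force between yoke and lid above 35 N).
It fails at once if something else on the bench is moved by more than 30 mm (distance of any of nut_a, nut_b, sieve_brush, spatula, bowl_a, bowl_b, spare_sieve, jar from where it was at the start of the episode above 0.03 m).
It also fails if it takes over 51 s, if anything falls off the work surface, if the arm or the gripper's body presses on something with over 40 N, if the wrist force passes 120 N, or if a joint passes its speed limit or range.

## Working session

There is one attempt and no reset: what is moved stays moved. The work goes in short steps, Python scripts to look and compute and a shell command to move; the robot and the scene stay as the last step left them, time stands still between calls to the robot, and variables do not carry over. Pictures are saved under pics/ and viewed, at most 10 in all, crops included, and the job is handed in when it is done.

```bash
mkdir -p pics
cat > h.py <<'E'
import numpy as np, cv2
from scipy.spatial.transform import Rotation as R
from bench import readout, vision, order, arm
def look(n):
    s=readout.get_state(); p,d=vision.read_camera(n); return s,p,d
def campose(n,s):
    i=vision.camera_info(n); K=np.array(i["mtx"])
    if n=="wrist":
        T=np.eye(4); T[:3,:3]=R.from_rotvec(s["tcp_rot"]).as_matrix(); T[:3,3]=s["position"]
        return K,T@np.array(i["T_tool_cam"])
    T=np.eye(4); a=np.array(i["attitude"]); T[:3,:3]=a if a.shape==(3,3) else R.from_rotvec(a).as_matrix(); T[:3,3]=i["xyz"]
    return K,T
def cloud(n,s,d):
    K,T=campose(n,s); v,u=np.mgrid[:d.shape[0],:d.shape[1]]
    P=np.stack([(u-K[0,2])/K[0,0]*d,-(v-K[1,2])/K[1,1]*d,-d],-1)
    W=P@T[:3,:3].T+T[:3,3]; W[d<=0]=np.nan; return W
E
python3 - <<'E'
from h import *
print(vision.camera_info("scene"),vision.camera_info("wrist"),arm.pinch_z)
for n in("scene","side"):
    s,p,d=look(n); cv2.imwrite(f"pics/{n}0.png",p); np.savez(f"{n}0.npz",W=cloud(n,s,d),p=p)
    print(n, p.shape, np.isfinite(d).all())
print(s)
E
```

```text
{'mtx': array([[465.96654   ,   0.        , 278.73188576],
       [  0.        , 465.96654   , 216.32818876],
       [  0.        ,   0.        ,   1.        ]]), 'xyz': array([ 0.95620799, -0.66487152,  0.81237651]), 'attitude': array([0.84802309, 0.20091862, 0.46520155])} {'mtx': array([[305.42600141,   0.        , 284.71954885],
       [  0.        , 305.42600141, 210.50590929],
       [  0.        ,   0.        ,   1.        ]]), 'T_tool_cam': array([[ 3.51524276e-04,  9.62296296e-01,  2.72003154e-01,
         6.98652372e-02],
       [ 9.99999808e-01, -1.99229984e-04, -5.87515000e-04,
        -1.54459854e-03],
       [-5.11172324e-04,  2.72003309e-01, -9.62296180e-01,
        -1.42613268e-01],
       [ 0.00000000e+00,  0.00000000e+00,  0.00000000e+00,
         1.00000000e+00]])} 0.0187
scene (420, 560, 3) True
side (420, 560, 3) True
{'time': 0.05, 'joint_pos': array([-1.28179781,  0.62935837,  0.03846402,  1.518338  , -0.02696641,
        0.99626036, -0.01995389]), 'qd': array([-5.46569613e-04, -2.07639315e-03,  3.39050906e-03, -1.34000757e-03,
        3.95606385e-05, -6.32656529e-04, -1.04314991e-03]), 'joint_efforts': array([ 2.20024282e-03, -5.65052283e+01,  1.23137746e+00, -1.94193846e+01,
        1.11464548e-02,  5.39431523e-03, -2.25830422e-05]), 'position': array([0.22559718, 0.60895916, 0.23039113]), 'tcp_rot': array([-5.54278287e-01, -3.09204303e+00,  2.86971335e-03]), 'ft_force': array([ 0.6081727 , -0.22463017,  0.53491452]), 'wrist_torque': array([-0.02645397, -0.04549972,  0.00955625]), 'grip_force': 0.0, 'gripper_width': 0.08523087945071382}
```

View pics/scene0.png

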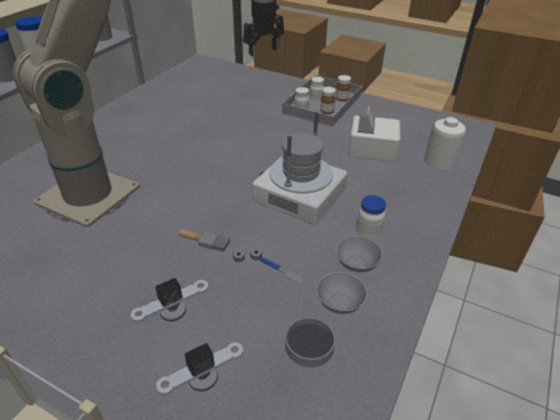

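View pics/side0.png

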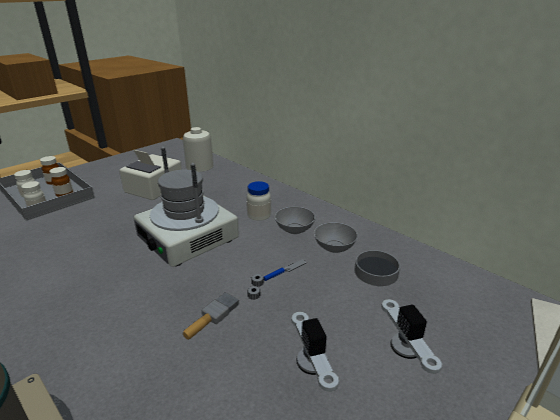

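Two things look like the yoke. Candidate A has its grip at scene (170,290) and eyes at (139,314) and (202,286). Candidate B has its grip at (201,357) and eyes at (165,382) and (236,351). The shaker's lid is near (302,143), with stud tips at about (290,138) and (316,113). I'll measure all of these.

Run:
```python
from h import *
np.set_printoptions(precision=4,suppress=True)
z=np.load("scene0.npz"); W=z["W"]; p=z["p"]
def seg(lo,hi,box):
    u0,v0,u1,v1=box; w=W[v0:v1,u0:u1]; m=(w[...,2]>lo)&(w[...,2]<hi); return w[m]
for n,b in dict(A=(125,270,220,325),B=(150,335,250,395)).items():
    q=seg(.033,.046,b); g=seg(.076,.088,b); 
    c=q[:,:2].mean(0); u,s,vt=np.linalg.svd(q[:,:2]-c,full_matrices=0)
    t=(q[:,:2]-c)@vt[0]; mid=c+vt[0]*(t.min()+t.max())/2
    print(n,"bar",mid,"dir",vt[0],np.ptp(t),"grip top",np.median(g,0),len(g),"radius",np.hypot(*mid))
l=seg(.172,.184,(275,125,330,190)); (c,r),_,_=(lambda e:(e,0,0))(cv2.minEnclosingCircle(l[:,:2].astype(np.float32))[:2])
print("lid",c,r,len(l))
for b in((280,120,300,165),(305,100,325,145)):
    q=seg(.19,.25,b); print("stud",np.median(q,0),q[:,2].max(),len(q)); 
    for h in(.19,.205,.22,.235): k=q[abs(q[:,2]-h)<.008]; print(h,len(k),k.mean(0) if len(k) else 0)
q=seg(.06,.12,(250,155,350,220)); 
rc=cv2.minAreaRect(q[:,:2].astype(np.float32)); print("body",rc,np.percentile(q[:,2],[5,50,95]))
for n,(a,f) in dict(s=("scene0.png",(110,260,260,400)),t=("scene0.png",(250,90,350,220))).items():
    im=cv2.imread("pics/"+a); u0,v0,u1,v1=f; cv2.imwrite(f"pics/c_{n}.png",cv2.resize(im[v0:v1,u0:u1],None,fx=4,fy=4,interpolation=cv2.INTER_CUBIC))
a,b=[cv2.imread(f"pics/c_{n}.png") for n in "st"]
cv2.imwrite("pics/c.png",cv2.resize(np.hstack([cv2.resize(a,(480,448)),cv2.resize(b,(345,448))]),(800,434)))
```

```text
A bar [ 0.4662 -0.212 ] dir [-0.4799 -0.8773] 0.1711391719295567 grip top [ 0.4655 -0.2127  0.0808] 265 radius 0.5121788002413069
B bar [ 0.6145 -0.3114] dir [-0.5081 -0.8613] 0.1716814683181515 grip top [ 0.6138 -0.3123  0.0808] 388 radius 0.6888934132139065
lid (0.5298755764961243, 0.27526238560676575) 0.07377748936414719 728
stud [0.5262 0.2049 0.2157] 0.23980583549423562 72
0.19 10 [0.5264 0.2048 0.1941]
0.205 23 [0.5258 0.2049 0.2047]
0.22 22 [0.5258 0.2049 0.2203]
0.235 20 [0.5253 0.205  0.2342]
stud [0.5329 0.3451 0.2153] 0.23890115826830838 66
0.19 11 [0.5337 0.3453 0.1944]
0.205 21 [0.5335 0.3452 0.2047]
0.22 23 [0.5324 0.3451 0.2206]
0.235 14 [0.5324 0.3458 0.2338]
body ((0.5295323133468628, 0.27600425481796265), (0.1929008662700653, 0.20114845037460327), 87.1402816772461) [0.064  0.0806 0.1086]
```

View pics/c.png

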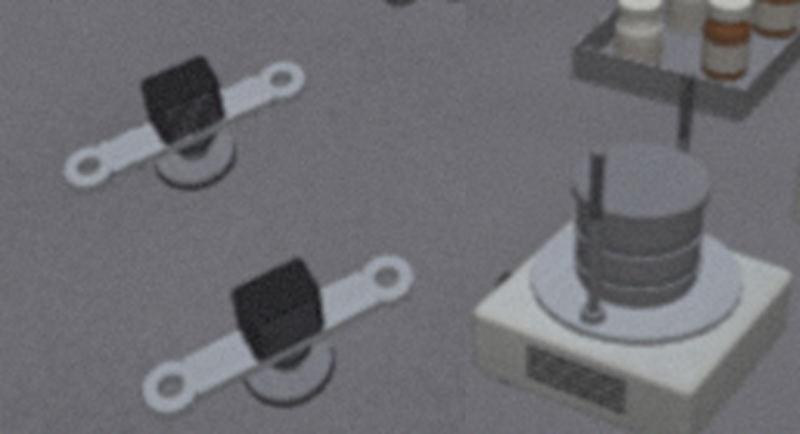

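The crop shows two alike yokes and the shaker. A is nearest the base (0.512 m against 0.689 m), upright, with its length and heights as given, so I take A. The studs are 140 mm apart, as they should be. Next I work out the moves.

```bash
cat >> h.py <<'E'
def go(s,xyz,yawy):
    "shift (cm) in tool axes and turn so that TCP->xyz and tool y points at yawy (deg)"
    M=R.from_rotvec(s["tcp_rot"]).as_matrix(); d=M.T@(np.array(xyz)-s["position"])*100
    y=np.degrees(np.arctan2(M[1,1],M[0,1])); t=-np.radians((yawy-y+180)%360-180)
    print("yaw",y.round(2),"pos",np.round(s["position"],4),"tilt",M[:,2].round(4)," ROW",d.round(2),t.round(3))
E
python3 - <<'E'
from h import *
s=readout.get_state()
go(s,(.40,.12,.31),20); go(s,(.466,-.212,.20),-28.7)
E
```

```text
yaw 69.68 pos [0.2256 0.609  0.2305] tilt [-6.0e-04 -1.6e-03 -1.0e+00]  ROW [-33.34 -39.81  -7.88] 0.867
yaw 69.68 pos [0.2256 0.609  0.2305] tilt [-6.0e-04 -1.6e-03 -1.0e+00]  ROW [-51.06 -68.64   3.17] 1.717
```

```bash
python3 -m crank '-3 -4 -4 0.1; -7 -8 -8 0.2; -11 -13 -8 0.3; -15 -18 -8 0.4; -19 -23 -8 0.5; -23 -28 -8 0.6; -27 -32 -8 0.7; -31 -37 -8 0.8; -33.3 -39.8 -8 0.87; -37 -45 -6 1; -40 -51 -4 1.15; -43 -57 -2 1.3' 0 60
python3 -c "
from h import *
s=readout.get_state(); go(s,(.466,-.212,.20),-28.7)"
```

```text
time: 1.6
position: [0.429, -0.0576, 0.2563]
tcp_rot: [2.317, 2.121, 0.001]
ft_force: [1.2, 0.7, -0.6]
gripper_width: 0.0854
grip_force: 0.0
yaw -5.06 pos [ 0.429  -0.0576  0.2563] tilt [ 5.e-04  1.e-04 -1.e+00]  ROW [-15.06   5.05   5.63] 0.413
```

```bash
python3 -m crank '-5 1.7 2 0.14; -10 3.4 4 0.28; -15.1 5.05 5.6 0.41; -15.1 5.05 5.6 0.41; -15.1 5.05 5.6 0.41'
python3 - <<'E'
from h import *
s,p,d=look("wrist"); cv2.imwrite("pics/w1.png",p); W=cloud("wrist",s,d)
m=(W[...,2]>.033)&(W[...,2]<.046)&(np.hypot(W[...,0]-.466,W[...,1]+.212)<.11); q=W[m][:,:2]
c=q.mean(0); vt=np.linalg.svd(q-c,full_matrices=0)[2]; t=(q-c)@vt[0]; n=(q-c)@vt[1]
mid=c+vt[0]*(t.min()+t.max())/2+vt[1]*(n.min()+n.max())/2
g=W[(W[...,2]>.075)&(W[...,2]<.09)&(np.hypot(W[...,0]-.466,W[...,1]+.212)<.06)]
rc=cv2.minAreaRect(g[:,:2].astype(np.float32))
a=np.degrees(np.arctan2(vt[0,1],vt[0,0]))
print("mid",mid,"barang",a,np.ptp(t),np.ptp(n),"grip",rc,len(g))
go(s,(mid[0],mid[1],.041),-28.7)
E
```

```text
time: 2.22
position: [0.4661, -0.21, 0.2004]
tcp_rot: [-2.695, -1.611, 0.001]
ft_force: [-0.2, 0.8, 1.0]
gripper_width: 0.0853
grip_force: 0.0
mid [ 0.46044826 -0.21041334] barang -118.6537580242358 0.17062568526467953 0.032274864160970196 grip ((0.46051621437072754, -0.21052154898643494), (0.04648498445749283, 0.030008194968104362), 60.96302795410156) 1667
yaw -28.28 pos [ 0.4661 -0.21    0.2004] tilt [-0.0014  0.0012 -1.    ]  ROW [-0.31 -0.45 15.94] 0.007
```

View pics/w1.png

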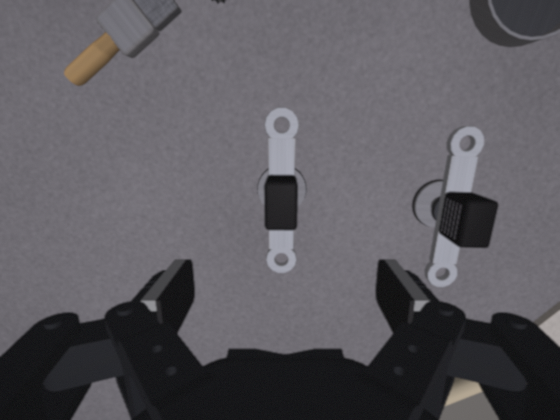

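The picture shows yoke A centred under the gripper: grip at (282,203), eyes at (282,124) and (281,260), fingers at columns 193 and 377, and B clear to the right. I go down, then close.

```bash
python3 -m crank '-0.1 -0.2 4 0; -0.3 -0.35 8 0; -0.3 -0.35 12 0; -0.3 -0.35 14.5 0; -0.3 -0.35 15.7 0; -0.3 -0.35 16.3 0;-0.3 -0.35 16.3 0'
python3 -m crank '0 0 0 0; 0 0 0 0; 0 0 0 0; 0 0 0 0; 0 0 0 0; 0 0 0 0' 1 80
```

```text
time: 3.15
position: [0.4626, -0.2114, 0.0384]
tcp_rot: [2.696, 1.611, 0.001]
ft_force: [0.6, -0.3, -0.1]
gripper_width: 0.0856
grip_force: 0.0
time: 3.9
position: [0.4621, -0.2116, 0.0379]
tcp_rot: [-2.697, -1.611, -0.0]
ft_force: [-1.3, 0.0, 2.8]
gripper_width: 0.0293
grip_force: 80.4
```

```bash
python3 -m crank '0 0 -2 0; 0 0 -6 0; 0 0 -11 0; 0 0 -17 0; 0 0 -23 0; 0 0 -29 0; 0 0 -29 0; 0 0 -29 0'
python3 -c "
from h import *
s=readout.get_state(); print(s['ft_force'],s['grip_force']); go(s,(.528,.277,.33),-2.8)"
```

```text
time: 4.9
position: [0.4613, -0.2106, 0.3265]
tcp_rot: [-2.695, -1.61, 0.002]
ft_force: [-1.1, 0.3, -3.6]
gripper_width: 0.0291
grip_force: 80.7
[-1.05902234  0.2675091  -3.55407379] 80.73276400566101
yaw -28.28 pos [ 0.4613 -0.2106  0.3265] tilt [-0.0021  0.0016 -1.    ]  ROW [ 46.1  -17.23  -0.28] -0.445
```

```bash
python3 -m crank '3 -1 -0.3 -0.04; 7.5 -2.7 -0.3 -0.08; 12.5 -4.6 -0.3 -0.13; 17.5 -6.5 -0.3 -0.18; 22.5 -8.4 -0.3 -0.23; 27.5 -10.3 -0.3 -0.28; 32.5 -12.2 -0.3 -0.33; 37.5 -14.1 -0.3 -0.38; 42 -15.7 -0.3 -0.42; 45 -16.8 -0.3 -0.445; 46.1 -17.2 -0.3 -0.445; 46.1 -17.2 -0.3 -0.445'
python3 - <<'E'
from h import *
for n in("scene","side","wrist"):
    s,p,d=look(n); cv2.imwrite(f"pics/{n}2.png",p); np.savez(f"{n}2.npz",W=cloud(n,s,d),p=p)
go(s,(.528,.277,.33),-2.8); print(s['ft_force'])
a=cv2.imread("pics/scene2.png")[20:240,200:400]; b=cv2.imread("pics/side2.png")[60:280,90:290]
cv2.imwrite("pics/m2.png",cv2.resize(np.hstack([a,b]),(800,440),interpolation=cv2.INTER_CUBIC))
E
```

```text
time: 6.4
position: [0.5286, 0.2751, 0.329]
tcp_rot: [-2.275, -2.166, 0.006]
ft_force: [-0.8, -0.0, -3.3]
gripper_width: 0.0292
grip_force: 80.4
yaw -2.98 pos [0.5292 0.2734 0.3302] tilt [-0.0012 -0.002  -1.    ]  ROW [ 0.35 -0.14  0.02] -0.003
[-0.36397826 -0.45590386 -2.95264057]
```

View pics/m2.png

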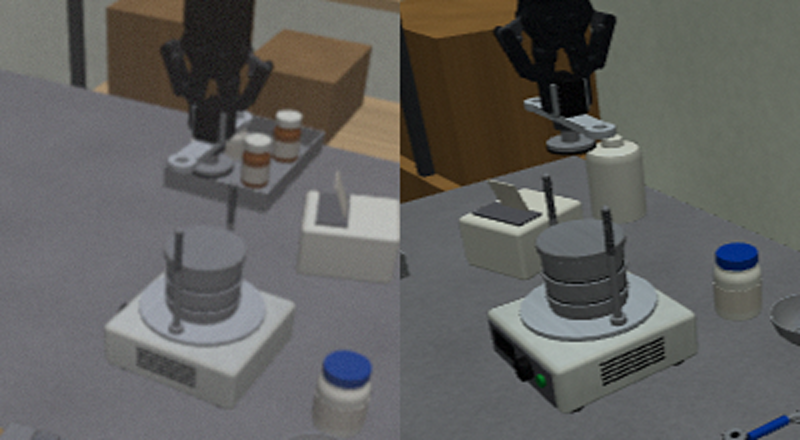

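View pics/wrist2.png

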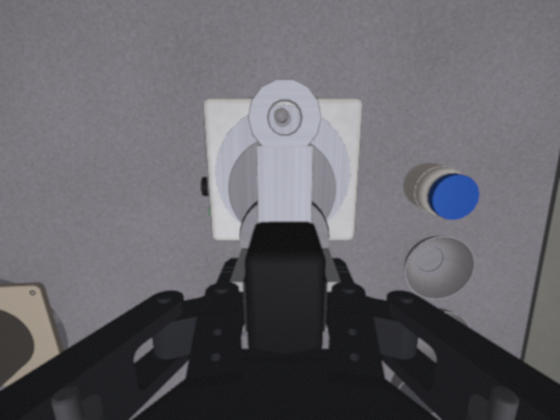

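Wrist view: the left stud's tip at (282,116) shows through the left eye, whose centre is about (285,116), so the eye is nearly over it. Scene and side views show the yoke level above the shaker. I measure yoke and studs with each camera.

Run:
```python
from h import *
from scipy.optimize import least_squares
np.set_printoptions(precision=4,suppress=True)
for n in("scene","side"):
    W=np.load(n+"2.npz")["W"]; C=campose(n,None)[1][:3,3]
    z=W[...,2]; near=np.hypot(W[...,0]-.529,W[...,1]-.277)<.11
    st=[]
    for sy in(-1,1):
        q=W[near&(z>.190)&(z<.234)&(sy*(W[...,1]-.276)>.05)]
        # circle of r=5mm seen from camera
        vd=(C-q.mean(0))[:2]; vd/=np.hypot(*vd)
        f=least_squares(lambda c:np.hypot(*(q[:,:2]-c).T)-.005,q[:,:2].mean(0)-vd*.004,loss="soft_l1",f_scale=.001); st.append(f.x); print(n,"stud",f.x,len(q))
    st=np.array(st)
    q=W[near&(z>.29)&(z<.36)]; h=np.histogram(q[:,2],bins=np.arange(.29,.36,.004)); print(h[0])
    l=W[near&(z>.173)&(z<.183)]; 
    l=l[np.hypot(*(l[:,:2]-st.mean(0)).T)<.056]; print("lid rect",cv2.minEnclosingCircle(l[:,:2].astype(np.float32)),np.median(l[:,2]))
    b=W[near&(z>.318)&(z<.336)&(abs(W[...,1]-.276)<.1)]
    b=b[(np.abs(b[:,1]-.275)>.03)]
    c=b[:,:2].mean(0); vt=np.linalg.svd(b[:,:2]-c,full_matrices=0)[2]; t=(b[:,:2]-c)@vt[0]; w=(b[:,:2]-c)@vt[1]
    print("studs mid",st.mean(0),"ang",np.degrees(np.arctan2(*(st[1]-st[0])[::-1])),"bar mid",c+vt[0]*(t.min()+t.max())/2+vt[1]*(w.min()+w.max())/2,"ang",np.degrees(np.arctan2(vt[0,1],vt[0,0])),np.ptp(t),np.ptp(w),np.median(b[:,2]))
W=np.load("wrist2.npz")["W"]; P=np.load("wrist2.npz")["p"]
r=W[75:160,240:330]; q=r[(r[...,2]>.30)&(r[...,2]<.34)]; print("w ring z",np.median(q[:,2]),cv2.minEnclosingCircle(q[q[:,1]>q[:,1].max()-.02][:,:2].astype(np.float32)), q[:,1].max())
t=W[105:128,270:296].reshape(-1,3); t=t[(t[:,2]>.225)&(t[:,2]<.25)]; print("w tip",np.nanmean(t,0),len(t))
b=q[(q[:,1]>.31)]; 
m=(W[...,2]>.31)&(W[...,2]<.34); m[:80]=0; e=np.zeros_like(m); e[148:215,245:325]=m[148:215,245:325]
q=W[e]; c=q.mean(0); vt=np.linalg.svd(q[:,:2]-c[:2],full_matrices=0)[2]; print("w bar ang",np.degrees(np.arctan2(vt[0,1],vt[0,0])),c)
b=W[(W[...,2]>.06)&(W[...,2]<.095)]; print("w body",cv2.minAreaRect(b[np.hypot(b[:,0]-.529,b[:,1]-.276)<.15][:,:2].astype(np.float32)))
cv2.imwrite("pics/w2c.png",cv2.resize(P[75:225,235:335],None,fx=4,fy=4,interpolation=cv2.INTER_CUBIC))
```

```text
scene stud [0.5237 0.2084] 61
scene stud [0.5319 0.348 ] 58
[ 27 104  19  12   6   5  10  32  73 193  51  29  38  40  45  38  35]
lid rect ((0.5280584692955017, 0.2777664363384247), 0.055401187390089035) 0.17678365486503445
studs mid [0.5278 0.2782] ang 86.63145863425449 bar mid [0.5336 0.2734] ang -95.44423724125771 0.17389369910012203 0.033171932325119495 0.32824739390249646
side stud [0.5216 0.2092] 81
side stud [0.5284 0.3487] 68
[ 28  50 107  15  16  12   8  18  80  81 158  40  43  48  49  44  52]
lid rect ((0.5245189666748047, 0.2779732942581177), 0.05496316775679588) 0.17811408097371373
studs mid [0.525  0.2789] ang 87.17317753505161 bar mid [0.5234 0.2724] ang -90.29577788438571 0.16961093306526573 0.03053268396682106 0.3298106266529358
w ring z 0.3310803634601024 ((0.5310791730880737, 0.3442426919937134), 0.016446428373456) 0.3601729875957723
w tip [0.5285 0.3479 0.238 ] 160
w bar ang -92.73860376579175 [0.5297 0.3155 0.3313]
w body ((0.5239651203155518, 0.2792016863822937), (0.18726757168769836, 0.20272253453731537), 87.12722778320312)
```

View pics/w2c.png

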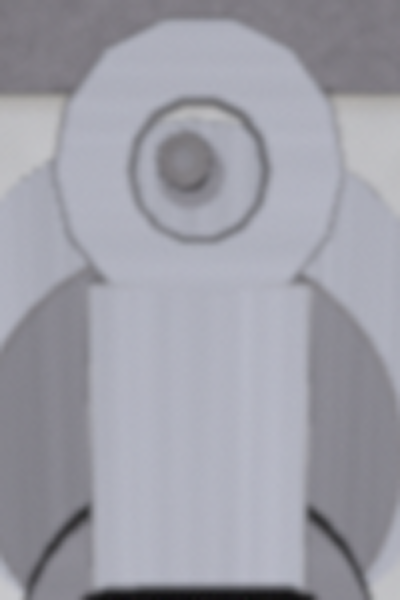

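The crop shows the stud tip inside the eye but toward its left and top: wrist eye (0.5311, 0.3442), tip (0.5285, 0.3479). The other cameras agree on a shift of about x −2.4 mm, y +4.1 mm. I correct, go down to just above the tips, and look again.

```bash
python3 -m crank '0.4 -0.26 0 0; 0.4 -0.26 2 0; 0.4 -0.26 4.5 0; 0.4 -0.26 6 0; 0.4 -0.26 7 0; 0.4 -0.26 7 0; 0.4 -0.26 7 0'
cat > m.py <<'E'
from h import *
import sys
np.set_printoptions(precision=4,suppress=True)
k=sys.argv[1]
s,P,d=look("wrist"); W=cloud("wrist",s,d); z=W[...,2]; zt=float(np.median(z[170:210,265:300]))
r=W[60:170,220:340]; q=r[abs(r[...,2]-zt)<.006]; q=q[q[:,1]>.332]; print("bar top",zt,"ring",cv2.minEnclosingCircle(q[:,:2].astype(np.float32)))
t=W[85:140,255:315].reshape(-1,3); t=t[(t[:,2]>.225)&(t[:,2]<zt-.005)]; print("tip",np.nanmean(t,0),len(t))
go(s,s["position"],-2.8); print(s["ft_force"])
ims=[P[60:220,220:340]]
for n,(v0,v1,u0,u1) in dict(scene=(60,180,240,330),side=(110,230,120,210)).items():
    s,p,d=look(n); ims.append(p[v0:v1,u0:u1])
cv2.imwrite(f"pics/m{k}.png",np.hstack([cv2.resize(i,(int(500*i.shape[1]/i.shape[0])*7//10,350),interpolation=cv2.INTER_CUBIC) for i in ims]))
E
python3 m.py 3
```

```text
time: 7.42
position: [0.5274, 0.2801, 0.2616]
tcp_rot: [2.275, 2.166, 0.002]
ft_force: [-0.2, 0.1, -3.4]
gripper_width: 0.029
grip_force: 80.5
bar top nan ring ((0.0, 0.0), 0.0)
tip [nan nan nan] 0
yaw -2.81 pos [0.5274 0.2801 0.2616] tilt [ 0.0013  0.0007 -1.    ]  ROW [0. 0. 0.] -0.0
[-0.1699  0.1219 -3.3756]m.py:7: RuntimeWarning: Mean of empty slice
  t=W[85:140,255:315].reshape(-1,3); t=t[(t[:,2]>.225)&(t[:,2]<zt-.005)]; print("tip",np.nanmean(t,0),len(t))
```

View pics/m3.png

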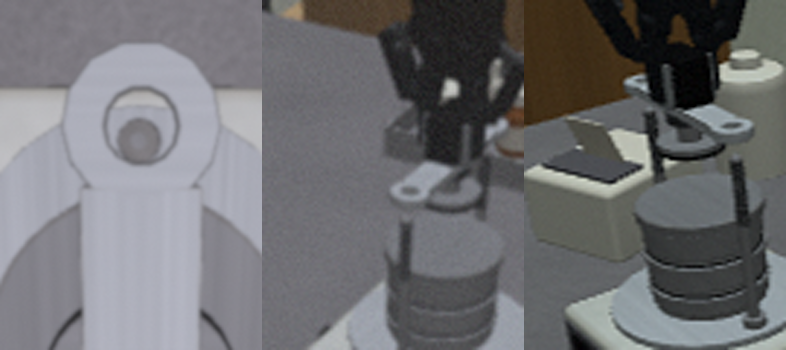

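The left panel shows the tip low in the hole, so the yoke went about 2.5 mm too far in +y because the arm was still settling at the last reading. I fix the NaN handling and measure.

```bash
sed -i 's/np.median(z\[/np.nanmedian(z[/' m.py; python3 m.py 4; python3 -c "
from h import *
s=readout.get_state();print(s['qd'].round(4),s['position'])"
```

```text
bar top 0.2627102186474275 ring ((0.5278768539428711, 0.34741300344467163), 0.020083842799067497)
tip [0.5285 0.3488 0.2404] 342
yaw -2.81 pos [0.5272 0.2801 0.2615] tilt [ 0.0011  0.0007 -1.    ]  ROW [0. 0. 0.] -0.0
[-0.3618 -0.4512 -3.4494]
[ 0.001   0.0027  0.0006  0.0031 -0.002   0.0007  0.0034] [0.52696198 0.2800338  0.26115038]
```

Run:
```python
from h import *
s,P,d=look("wrist"); K,T=campose("wrist",s); W=cloud("wrist",s,d)
def at(u,v,z):
    r=T[:3,:3]@np.array([(u-K[0,2])/K[0,0],-(v-K[1,2])/K[1,1],-1]); return T[:3,3]+r*(z-T[2,3])/r[2]
print("hole",at(284.8,117.1,.2627),"outer",at(284.4,115,.2627),"tip px",at(283,124.4,.240))
z=W[...,2]; m=(abs(z-.2627)<.005); m[:60]=0; m[150:]=0; m[:,:230]=0;m[:,335:]=0
c,_=cv2.findContours(m.astype(np.uint8),cv2.RETR_CCOMP,cv2.CHAIN_APPROX_NONE)
for k in c:
    if len(k)>30:
        (u,v),r=cv2.minEnclosingCircle(k); print(u,v,r,len(k),at(u,v,.2627))
t=(z>.232)&(z<.25); t[:60]=0;t[150:]=0;t[:,:250]=0;t[:,320:]=0
vv,uu=np.nonzero(t); print("tip mask",uu.mean(),vv.mean(),len(uu)); 
t2=(z>.238)&(z<.25)&t; vv,uu=np.nonzero(t2); print(uu.mean(),vv.mean(),len(uu))
go(s,s["position"],-2.8)
```

```text
hole [0.52902743 0.35076286 0.2627    ] outer [0.52889414 0.35165638 0.2627    ] tip px [0.52798796 0.347723   0.24      ]
284.0 119.02143096923828 41.02100372314453 232 [0.52863435 0.34996756 0.2627    ]
283.98199462890625 117.13288116455078 17.597835540771484 96 [0.52866572 0.35076651 0.2627    ]
tip mask 283.7532894736842 123.59210526315789 304
283.77720207253884 123.66839378238342 193
yaw -2.8 pos [0.527  0.28   0.2612] tilt [ 4.e-04  3.e-04 -1.e+00]  ROW [0. 0. 0.] -0.0
```

Hole (0.5287, 0.3508), tip (0.5282, 0.348): shift −2.7 mm along tool x and −0.5 mm along y, then down onto the studs.

```bash
python3 -m crank '-0.27 -0.05 0 0; -0.27 -0.05 0.4 0; -0.27 -0.05 0.8 0; -0.27 -0.05 1.2 0;  -0.27 -0.05 1.5 0; -0.27 -0.05 1.5 0'; python3 m.py 5
```

```text
time: 8.52
position: [0.526, 0.2772, 0.2455]
tcp_rot: [-2.275, -2.166, 0.001]
ft_force: [0.0, -0.8, -2.6]
gripper_width: 0.0294
grip_force: 80.5
bar top 0.2466301205347002 ring ((0.526922345161438, 0.34583210945129395), 0.01890444941818714)
tip [0.5284 0.3483 0.2383] 418
yaw -2.81 pos [0.526  0.2772 0.2455] tilt [-0.0006 -0.0003 -1.    ]  ROW [0. 0. 0.] -0.0
[ 0.0179 -0.8457 -2.6194]
```

View pics/m5.png

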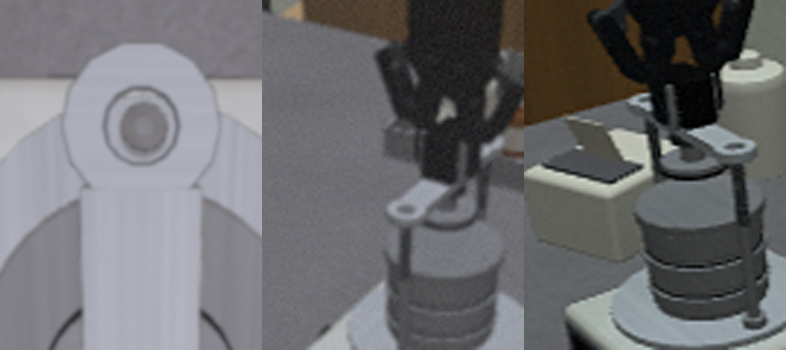

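The left tip is centred in its eye (tip panel (143,126), hole (142,125)), and the right stud stands under its eye. No contact force yet, so I continue down.

```bash
python3 -m crank '0 0 0.3 0; 0 0 0.6 0; 0 0 0.6 0'; python3 -m crank '0 0 0.4 0; 0 0 0.8 0; 0 0 1.2 0; 0 0 1.6 0; 0 0 1.6 0'
```

```text
time: 9.05
position: [0.5259, 0.2772, 0.2395]
tcp_rot: [-2.275, -2.166, 0.001]
ft_force: [-0.6, -0.6, -3.5]
gripper_width: 0.0292
grip_force: 80.5
time: 9.68
position: [0.5259, 0.2772, 0.2234]
tcp_rot: [-2.275, -2.166, 0.001]
ft_force: [0.1, -0.7, -3.4]
gripper_width: 0.0293
grip_force: 80.5
```

```bash
python3 -m crank '0 0 0.2 0; 0 0 0.4 0; 0 0 0.5 0; 0 0 0.5 0'; python3 -m crank '0 0 0.1 0; 0 0 0.2 0; 0 0 0.3 0; 0 0 0.3 0; 0 0 0.3 0'; python3 -m crank '0 0 0.1 0; 0 0 0.2 0; 0 0 0.2 0; 0 0 0.2 0'
```

```text
time: 10.18
position: [0.5261, 0.2773, 0.2187]
tcp_rot: [-2.275, -2.166, 0.0]
ft_force: [0.3, -0.5, -2.7]
gripper_width: 0.0292
grip_force: 80.5
time: 10.8
position: [0.5262, 0.2773, 0.2162]
tcp_rot: [-2.275, -2.166, -0.001]
ft_force: [-1.8, -0.6, 2.6]
gripper_width: 0.0291
grip_force: 81.1
time: 11.3
position: [0.5262, 0.2773, 0.2141]
tcp_rot: [-2.275, -2.166, -0.0]
ft_force: [-2.8, -0.5, 5.3]
gripper_width: 0.0293
grip_force: 81.5
```

```bash
python3 -m crank '0 0 0.1 0; 0 0 0.2 0; 0 0 0.3 0; 0 0 0.37 0; 0 0 0.37 0; 0 0 0.37 0; 0 0 0.37 0'
for i in 1 2 3; do python3 -m crank '0 0 0 0; 0 0 0 0'; done | grep -E 'ft_|posi'
python3 m.py 6
```

```text
time: 12.18
position: [0.5262, 0.2773, 0.2109]
tcp_rot: [-2.275, -2.166, -0.001]
ft_force: [-4.2, -1.4, 8.8]
gripper_width: 0.0291
grip_force: 81.9
position: [0.5262, 0.2773, 0.2109]
ft_force: [-3.6, -0.7, 9.7]
position: [0.5262, 0.2773, 0.2109]
ft_force: [-4.2, -1.3, 9.0]
position: [0.5262, 0.2773, 0.2109]
ft_force: [-4.3, -1.7, 9.2]
bar top 0.2121392215660769 ring ((0.5270489454269409, 0.3459392189979553), 0.018933193758130074)
tip [nan nan nan] 0
yaw -2.81 pos [0.5262 0.2773 0.2109] tilt [ 0.0001  0.0006 -1.    ]  ROW [0. 0. 0.] -0.0
[-4.3124 -1.7447  9.2282]m.py:7: RuntimeWarning: Mean of empty slice
  t=W[85:140,255:315].reshape(-1,3); t=t[(t[:,2]>.225)&(t[:,2]<zt-.005)]; print("tip",np.nanmean(t,0),len(t))
```

View pics/m6.png

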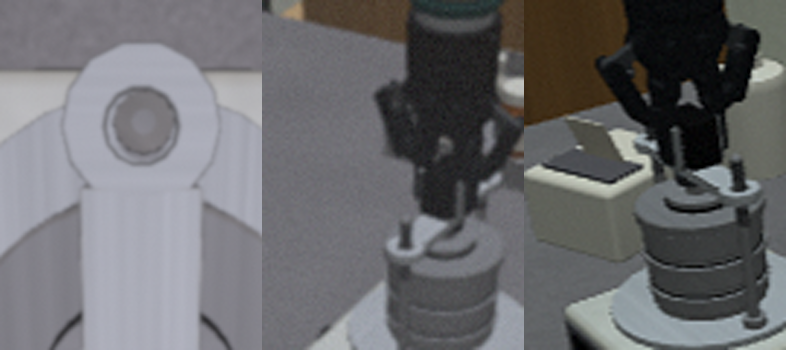

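Both studs stand through the eyes, and the foot is level on the lid. The force change is about 12.4 N and the height agrees (about 5.9 mm travel, 12.1 N). Both are steady and within limits, so I hand in.

```bash
python3 -c "
from bench import order
print(order.hand_in())"
```

```text
the job is handed in; nothing more can be done
None
```

I handed the job in with yoke A, the one nearest the base, still gripped, its eyes down over both studs and its foot pressing steadily on the lid at about 12.4 N; no verdict came back, and I didn't measure the other bench items again at the end.

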